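# Close a leaning transport canister with its screw plug

### The job

Close the specimen canister that leans in its cradle: take the grey screw plug by its bar handle and set it square on the mouth so that its lugs rest on top of the thread, off the thread start. Turn it backwards (anticlockwise) until it drops into the thread start, then run it in clockwise without forcing it until it is fully home, flange down on the rim and handle level across the canister, and let go. Leave the other things on the table where they are.

Things in the scene. Friction and masses are not known exactly. Their poses are not given: they have to be found in the camera images.
- plug_grip (a point): Middle of the bar handle of the loose grey screw plug, on its axis, 84 mm above the nose's underside; grasp here. The plug (about 0.18 kg) starts upright on its flat nose on the table. z: up the axis, out of the handle; x: along the bar. Bar 64 mm long (x), 14 mm thick (y); its top is 11 mm above this point, the flange's top 22 mm below. Same after half a turn.
- plug_seat (a point): On the plug's axis at the level of the undersides of its two lugs: 52 mm below plug_grip, 32 mm above the nose's underside; axes as plug_grip. The lugs stand out at +x and -x, right under the bar's ends, 11 mm wide, 6 mm thick, reaching 28.5 mm from the axis.
- plug: The whole plug, 95 mm tall; origin at the centre of the nose's underside, axes as plug_grip. Flange 76 mm across, 7 mm thick, its underside 55 mm above the origin. Below it a round shank, 40 mm across, its last 8 mm tapering to 30 mm.
- canister: Fixed steel canister, 72 mm across, leaning 27 degrees towards the robot's side. Origin on its axis at the thread crest. z: out of the mouth; x: up the lean; y: level. Bore 43 mm (1.5 mm round the shank). With the bar 10 to 130 degrees clockwise of x (seen from outside; negative about z) the lugs rest on the crest, plug_seat at z = 0. Released there, the plug stays, leaning a few degrees.
- mouth (a point): Centre of the canister's rim, 5 mm out (+z) from the thread crest; axes as canister. With the plug home its flange lies on the rim.
- thread_start (a point): One thread start: a gap in the crest, 26 mm from the axis at canister +x; the other is opposite at -x. A rib outside the rim marks each. With the bar along x (from 9 degrees clockwise to 5 anticlockwise) the lugs drop in 13 mm. On each gap's anticlockwise side a dog 4 mm high blocks the lugs: backing off stops there, and turning clockwise on the crest never reaches a gap.
- end_stop (a point): Where a lug ends when the plug is home: at canister -y, 18 mm below the crest, 26 mm off the axis. From the start the right-hand thread takes the plug down 0.0625 mm a degree clockwise (2 mm axial play); at 80 degrees the flange meets the rim (plug_seat z = -18 mm), at about 90 the end stop blocks it, the bar then along y. It turns freely, under 0.2 N m.
- cradle: Fixed white cradle of the canister: base plate 165 x 124 x 12 mm, cheeks 94 mm over all; origin under it, at table level, z up; the canister leans to its -x side, towards the robot. Mouth centre at x = -14 mm, z = 144 mm.
- cup: Bystander: lidded specimen cup at the left, 61 mm wide, 66 mm high; origin under its centre. Leave alone.
- bottle: Bystander: white dropper bottle, 62 mm wide, 119 mm high; origin under its centre. Leave alone.
- tape: Bystander: roll of white tape lying flat, 58 mm wide, 25 mm high; origin under its centre. Leave alone.
- marker_pen: Bystander: marker lying on the table, 132 mm long, 14 mm high; origin under its centre. Leave alone.
- syringe: Bystander: syringe lying on the table, 119 mm long, 18 mm high; origin under its centre. Leave alone.
- carton: Bystander: small open carton, 61 x 62 x 59 mm; origin under its centre. Leave alone.
- cup_b: Bystander: a second lidded specimen cup, 61 mm wide, 66 mm high, at the right; origin under its centre. Leave alone.
There are look-alikes about, which are no part of the job. What is shaped like the plug but green is not meant.

How it is judged:
By the outcome, as a careful person would: the job done as asked, in the order asked, and still so for the second after the job is handed in, with the robot touching nothing.
It also fails if it takes over 45 s, if anything falls off the work surface, if the arm or the gripper's body presses on something with over 40 N, if the wrist force passes 120 N, or if a joint passes its speed limit or range.

### The arm

A 7-joint arm with a two-finger parallel gripper is mounted at the origin on a cart in front of the work surface, level with it; the furniture and walls round the work are solid. World frame = base frame: x ahead of the robot, y to its left, z up, the work surface at z = 0. Lengths are in m, angles in rad, forces in N, time in s.
With the tool pointing down it reaches from about 0.425 to 0.825 m from the base axis. Payload 3.6 kg.
Tool frame: the origin (TCP) lies midway between the tips of the shut fingers; the grasp point (between the pads) lies 19 mm behind it; z points along the fingers, x is the direction in which the jaws open and shut, and the axes are right-handed (so a half turn about z gives the same grasp; the last joint's range is limited). The gripper opens to 85 mm and grips with 20 to 120 N. Pads are 22 mm wide; open, the fingers measure 114 mm over their backs; the gripper's body (76 mm by 85 mm) begins 54 mm behind the grasp point. The pads swing forward as they close: fully open they stand 13 mm farther back than shut.
Start: joints at [1.216, 0.615, -0.013, 1.423, 0.008, 1.103, -0.04], TCP at [0.209, -0.615, 0.231] pointing down, gripper open.
Joint ranges: [-3.12, 3.12], [-0.3, 2.06], [-1.34, 1.32], [0.26, 2.42], [-1.36, 4.5], [0.01, 1.98], [-2.84, 2.84]. Speed limits (rad/s): [2.79, 2.79, 3.14, 3.14, 3.14, 3.14, 3.14].

### API

Orientations are given as a unit quaternion [x, y, z, w].
In Python, from workcell import manip, imaging gives the robot as it stands.
- The arm moves only by the tool move_arm, never from a script. Its argument "plan" is one flat list of numbers, 5 for each row, row after row: the finger opening in mm, from 0 to 85.4, then the shift along the world's x, y, z in mm, then the turn about the world's z in rad. A call has 1 to 10 rows; each row is the pose to reach, as a shift and turn from the pose commanded when the call began; what a row does not reach only later rows make up. A row lasts 1/12 s, in which the tool goes at most 41.7 mm and 7.16 degrees, less where a joint would pass 70% of its speed; a pose out of reach is approached as far as the arm can. A call with a gripper value outside its range is refused whole. The fingers move at their own pace and stop on an object; "grip_force" is the grip in N (left out, the last holds). Time passes only in rows, so rows that repeat a pose let the fingers close. It gives the time, the measured TCP pose, the force and the opening at its end, in the units of the state.
- manip.observe(): the state, without advancing time (a new reading comes with each control period).
- imaging.read_camera(name): name is "scene" or "top" or "wrist"; returns a dict with "frame" (400x640x3 uint8, red, green, blue), "fx", "fy", "cx", "cy" (pixels), "view" (4x4, takes a point from world to camera coordinates); the wrist camera has in their place "hand_eye" (4x4, takes a point from camera to tool coordinates, whose origin is the TCP and whose axes are the tool frame's). Camera axes: x right, y up, looking along -z (the intrinsics and any distortion apply to the point x, -y, -z); pixel columns grow to the right and rows downward; lengths in m; the calibration is good to about 2 mm. A picture is of the moment at which its call begins: read the wrist's pose just before it. There is no depth.
- manip.close_job(): hands the job in, once; it reports no verdict.
The state is a dict: "t": time; "joint_pos": joint angles; "joint_velocities": joint speeds; "tau": joint torques, N m; "tcp_pos": TCP position; "ee_rot": TCP orientation; "contact_force": force on the tool from outside, world axes, zero at the start; "ft_torque": the same for the moment, N m; "grip_width": finger opening in m.
Only numpy, scipy, OpenCV 4.12 (cv2) and the standard library are available. Lean on these libraries where they do the work, as an engineer would, in place of code of your own. Each camera call takes 0.05 s, during which the arm holds its last target.

## Working session

There is one attempt and no reset: what is moved stays moved. The work goes in short steps, Python scripts to look and compute and a tool call to move; the robot and the scene stay as the last step left them, time stands still between calls to the robot, and variables do not carry over. Pictures are saved under pics/ and viewed, and the job is handed in when it is done.

Besides the shell and the picture viewer there is one more tool, called after "Call:" by a JSON object that holds its "fn" and its "kwargs". move_arm: Moves the arm, as the interface text tells. Its arguments: {"type":"object","properties":{"plan":{"type":"array"},"grip_force":{"type":"number"}},"required":["plan"]}

```bash
ls; mkdir -p pics; python3 - <<'E'
from workcell import manip, imaging
import cv2
print(manip.observe())
for n in ("scene","top","wrist"):
    d=imaging.read_camera(n)
    cv2.imwrite(f"pics/{n}0.png",d["frame"][:,:,::-1])
    print(n,{k:(v if k!="frame" else 0) for k,v in d.items()})
E
```

```text
pics
{'t': 0.0, 'joint_pos': array([ 1.21652532,  0.61588136, -0.01262218,  1.4249365 ,  0.00811988,
        1.10341581, -0.0403825 ]), 'joint_velocities': array([-0.00066657, -0.00108812,  0.00020075,  0.00180306,  0.00168912,
        0.00152122, -0.00317929]), 'tau': array([ 2.25058711e-04, -4.69204795e+01,  2.58897096e-01, -1.71032345e+01,
        9.85208462e-03,  9.78551398e-03, -9.15689668e-06]), 'tcp_pos': array([ 0.20900964, -0.61464941,  0.23015026]), 'ee_rot': array([ 8.13026470e-01, -5.82225284e-01, -1.06818656e-03, -7.32542765e-04]), 'contact_force': array([-0.03399586,  0.27486786, -0.49576602]), 'ft_torque': array([-0.06394706, -0.00605221, -0.00550557]), 'grip_width': 0.08534215928574247}
scene {'frame': 0, 'fx': 500.74432768899294, 'fy': 500.74432768899294, 'cx': 318.4799333250917, 'cy': 197.0469717665401, 'view': array([[ 0.87650971, -0.48138009, -0.00198348, -0.47572786],
       [ 0.25427663,  0.45948719,  0.85100818, -0.25140202],
       [-0.40874701, -0.74642128,  0.52514869, -1.43790581],
       [ 0.        ,  0.        ,  0.        ,  1.        ]])}
top {'frame': 0, 'fx': 378.496784297105, 'fy': 378.496784297105, 'cx': 319.0315682107642, 'cy': 199.20448732011832, 'view': array([[-0.01276984, -0.99975986, -0.01780868, -0.01195776],
       [ 0.99469744, -0.0145188 ,  0.10181462, -0.5534942 ],
       [-0.10204873, -0.01641409,  0.99464397, -1.10899393],
       [ 0.        ,  0.        ,  0.        ,  1.        ]])}
wrist {'frame': 0, 'fx': 326.9678063057147, 'fy': 326.9678063057147, 'cx': 320.178510455503, 'cy': 194.899990669771, 'hand_eye': array([[ 9.99999155e-01,  8.57111625e-04, -9.77533941e-04,
         5.84872739e-04],
       [ 5.59819329e-04, -9.62508184e-01, -2.71252063e-01,
        -6.80381912e-02],
       [-1.17337772e-03,  2.71251287e-01, -9.62507851e-01,
        -1.42243105e-01],
       [ 0.00000000e+00,  0.00000000e+00,  0.00000000e+00,
         1.00000000e+00]])}
```

View pics/scene0.png

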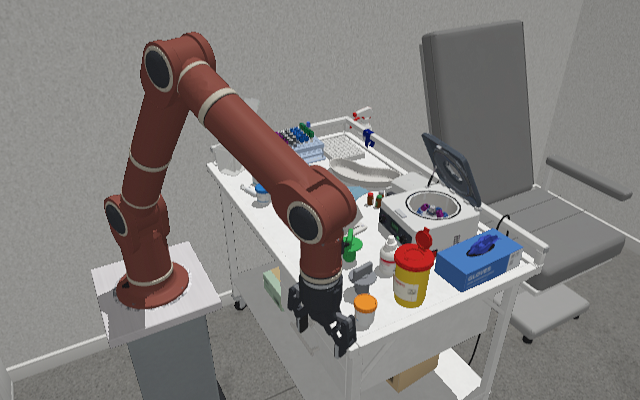

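View pics/top0.png

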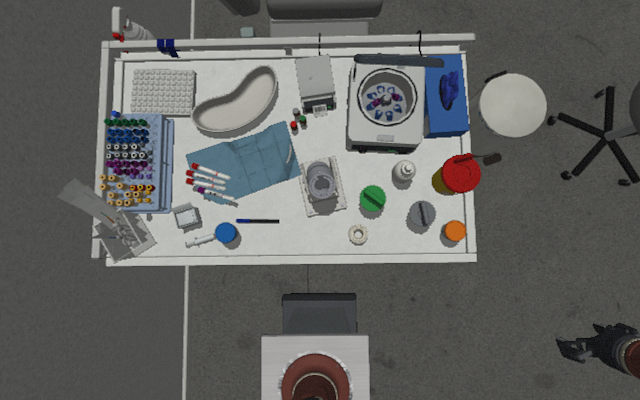

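View pics/wrist0.png

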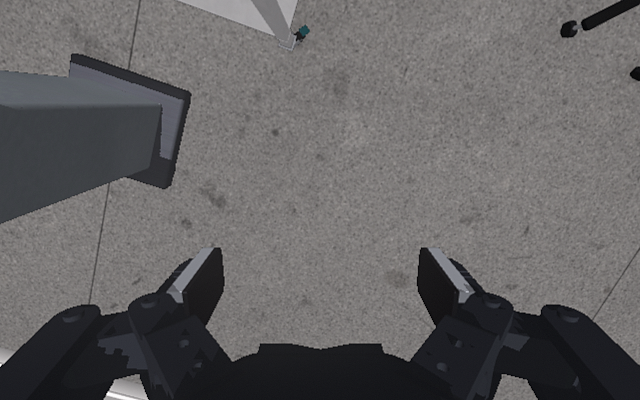

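```bash
python3 - <<'E'
import cv2
t=cv2.imread('pics/top0.png')
a=cv2.resize(t[145:225,285:365],None,fx=7,fy=7,interpolation=cv2.INTER_CUBIC)
b=cv2.resize(t[180:250,390:480],None,fx=7,fy=7,interpolation=cv2.INTER_CUBIC)
cv2.imwrite('pics/a.png',a);cv2.imwrite('pics/b.png',b)
E
```

```text
(no output)
```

View pics/a.png

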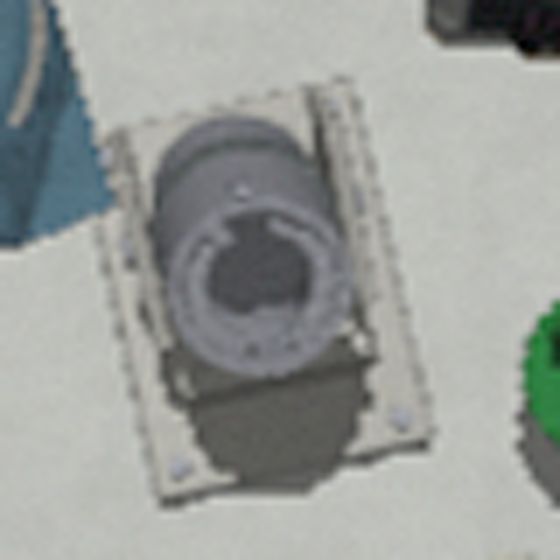

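View pics/b.png

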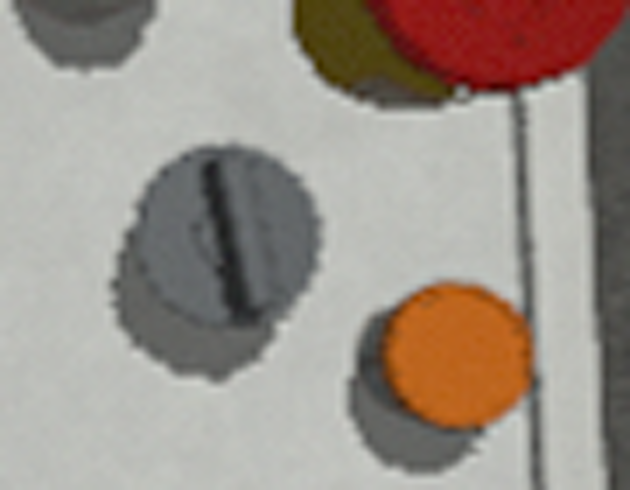

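```bash
cat > h.py <<'E'
import numpy as np, cv2
from workcell import manip, imaging
def cam(name,frame=False):
    st=manip.observe(); d=imaging.read_camera(name)
    K=np.array([[d['fx'],0,d['cx']],[0,d['fy'],d['cy']],[0,0,1]])
    if name=='wrist':
        from scipy.spatial.transform import Rotation as R
        T=np.eye(4);T[:3,:3]=R.from_quat(st['ee_rot']).as_matrix();T[:3,3]=st['tcp_pos']
        C=T@d['hand_eye']
    else: C=np.linalg.inv(d['view'])
    return d['frame'][:,:,::-1].copy(),K,C,st
def plane(K,C,px,z):
    u,v=px; r=C[:3,:3]@np.array([(u-K[0,2])/K[0,0],-(v-K[1,2])/K[1,1],-1]); o=C[:3,3]
    return o+r*(z-o[2])/r[2]
def proj(K,C,p):
    q=np.linalg.inv(C)@np.append(p,1); return np.array([K[0,2]+K[0,0]*q[0]/-q[2],K[1,2]+K[1,1]*q[1]/q[2]])
E
python3 - <<'E'
from h import *
f,K,C,st=cam('top')
c=lambda x,y,ox,oy:(x/7+ox,y/7+oy)
P=[plane(K,C,c(*p,285,145),z) for p,z in (((102,130),.012),((350,82),.012),((432,440),.006),((162,500),.006))]
print(np.round(P,4))
d=(P[0]+P[1]-P[2]-P[3]);print('x axis yaw',np.degrees(np.arctan2(d[1],d[0])), np.linalg.norm(d)/2)
d=(P[0]+P[3]-P[1]-P[2]);print('y axis yaw',np.degrees(np.arctan2(d[1],d[0])), np.linalg.norm(d)/2)
print('center',np.mean(P,0))
print('mouth px->z144',plane(K,C,c(258,280,285,145),.144))
print('plug flange c',plane(K,C,c(227,235,390,180),.062))
print('bar ends',plane(K,C,c(228,158,390,180),.095),plane(K,C,c(265,312,390,180),.095))
E
```

```text
[[ 0.6661  0.0393  0.012 ]
 [ 0.6858 -0.0701  0.012 ]
 [ 0.5278 -0.1033  0.006 ]
 [ 0.5032  0.0147  0.006 ]]
x axis yaw 10.196833331693837 0.1631319204781965
y axis yaw 100.99948995826495 0.11585074023422974
center [ 0.59572146 -0.02986439  0.009     ]
mouth px->z144 [ 0.57992512 -0.02958273  0.144     ]
plug flange c [ 0.50372431 -0.31829261  0.062     ]
bar ends [ 0.53266075 -0.31152013  0.095     ] [ 0.47076232 -0.32371415  0.095     ]
```

Call:
{"fn": "move_arm", "kwargs": {"plan": [85, 30, 30, 30, 0.12, 85, 60, 60, 30, 0.24, 85, 90, 90, 30, 0.36, 85, 120, 120, 30, 0.48, 85, 145, 145, 30, 0.6, 85, 170, 170, 30, 0.72, 85, 200, 200, 30, 0.84, 85, 225, 225, 30, 0.96, 85, 250, 250, 30, 1.08, 85, 270, 270, 30, 1.2]}}

```text
t: 1.03
tcp_pos: [0.4814, -0.3422, 0.2614]
ee_rot: [1.0, -0.017, 0.0, -0.001]
contact_force: [0.9, -0.6, 0.0]
grip_width: 0.0852
```

Call:
{"fn": "move_arm", "kwargs": {"plan": [85, 10, 10, 0, 0.12, 85, 18, 20, 0, 0.24, 85, 24, 26, 0, 0.36, 85, 24, 26, 0, 0.48, 85, 24, 26, 0, 0.6, 85, 24, 26, 0, 0.72, 85, 24, 26, 0, 0.84, 85, 24, 26, 0, 0.96, 85, 24, 26, 0, 1.08, 85, 24, 26, 0, 1.2]}}

```text
t: 1.87
tcp_pos: [0.503, -0.3195, 0.261]
ee_rot: [0.836, 0.549, -0.0, -0.0]
contact_force: [0.5, -0.1, 1.0]
grip_width: 0.085
```

Call:
{"fn": "move_arm", "kwargs": {"plan": [85, 0, 0, 0, 0.12, 85, 0, 0, 0, 0.24, 85, 0, 0, 0, 0.36, 85, 0, 0, 0, 0.48, 85, 0, 0, 0, 0.6, 85, 0, 0, 0, 0.6]}}

```text
t: 2.37
tcp_pos: [0.5029, -0.3198, 0.2607]
ee_rot: [0.638, 0.77, 0.0, -0.0]
contact_force: [0.3, 0.4, -0.2]
grip_width: 0.0843
```

```bash
python3 - <<'E'
from h import *
from scipy.spatial.transform import Rotation as R
f,K,C,st=cam('wrist')
print(st['t'],st['tcp_pos'],st['joint_pos'],st['contact_force'])
print(np.round(R.from_quat(st['ee_rot']).as_matrix(),3))
cv2.imwrite('pics/w1.png',f)
print(np.round(C,4).tolist())
E
```

```text
2.3667 [ 0.50288156 -0.31975168  0.26074915] [ 1.01220765  0.62068411 -0.83506916  1.52895505  0.47891853  1.20767246
  1.85570353] [ 0.34362518  0.41574813 -0.16513465]
[[-0.186  0.982 -0.001]
 [ 0.982  0.186  0.001]
 [ 0.001 -0.001 -1.   ]]
[[-0.1859, -0.9453, -0.2681, 0.4344], [0.9826, -0.1789, -0.0505, -0.3336], [-0.0002, -0.2729, 0.9621, 0.403], [0.0, 0.0, 0.0, 1.0]]
```

View pics/w1.png

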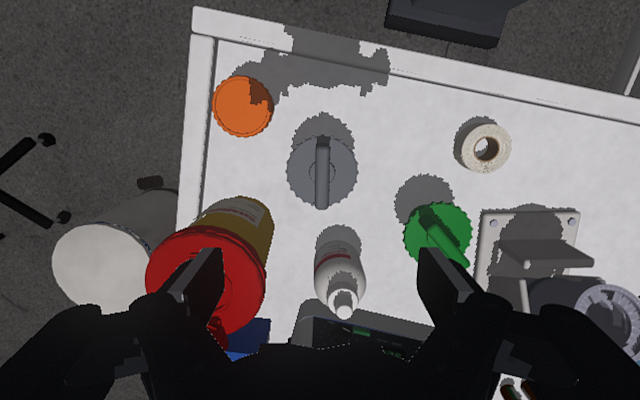

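```bash
python3 - <<'E'
from h import *
f,K,C,st=cam('wrist')
cv2.imwrite('pics/w1z.png',cv2.resize(f[110:240,260:390],None,fx=4.5,fy=4.5,interpolation=cv2.INTER_CUBIC))
E
```

```text
(no output)
```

View pics/w1z.png

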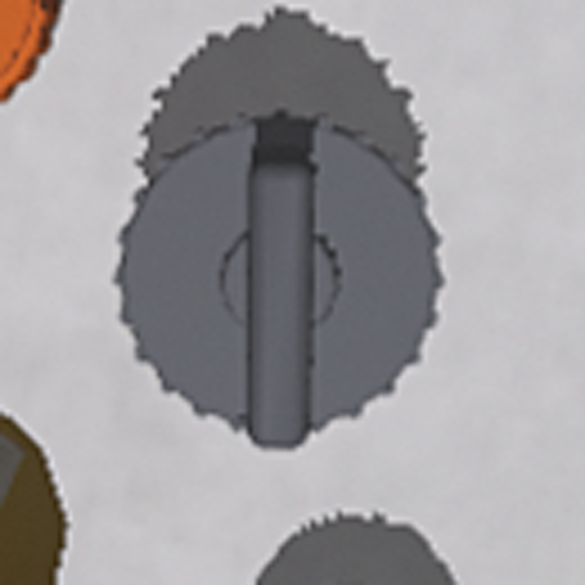

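```bash
python3 - <<'E'
from h import *
f,K,C,st=cam('wrist')
c=lambda x,y:(x/4.5+260-.4,y/4.5+110-.4)
a=plane(K,C,c(283,160),.095);b=plane(K,C,c(281,445),.095)
print(a,b,np.linalg.norm(a-b),(a+b)/2,np.degrees(np.arctan2(*(b-a)[[1,0]])))
print('w',np.linalg.norm(plane(K,C,c(250,300),.095)-plane(K,C,c(314,300),.095)))
print('flange',plane(K,C,c(280,(120+435)/2),.062),plane(K,C,c((120+440)/2,278),.062))
print('bottle',plane(K,C,(343,305),.119),'green',plane(K,C,(437,237),.07))
print('cup red?',plane(K,C,(205,285),.17))
f,K,C,st=cam('top')
print('bottle top',plane(K,C,(404,168),.119),'redlid',plane(K,C,(461,173),.17),'green',plane(K,C,(372,198),.07))
E
```

```text
[ 0.47237528 -0.32401856  0.095     ] [ 0.53398273 -0.31299128  0.095     ] 0.06258656764864971 [ 0.503179   -0.31850492  0.095     ] 10.148060868127903
w 0.013716041462540364
flange [ 0.50375321 -0.3186861   0.062     ] [ 0.50387152 -0.31866413  0.062     ]
bottle [ 0.62216101 -0.27542389  0.119     ] green [ 0.55154118 -0.18105349  0.07      ]
cup red? [ 0.59053047 -0.39864895  0.17      ]
bottle top [ 0.62756216 -0.25796499  0.119     ] redlid [ 0.60251129 -0.39594287  0.17      ] green [ 0.55024766 -0.17318652  0.07      ]
```

Call:
{"fn": "move_arm", "kwargs": {"plan": [85, 0.7, 1.2, -40, 0, 85, 0.7, 1.2, -80, 0, 60, 0.7, 1.2, -120, 0, 50, 0.7, 1.2, -155, 0, 40, 0.7, 1.2, -178, 0, 35, 0.7, 1.2, -188, 0, 30, 0.7, 1.2, -192, 0, 20, 0.7, 1.2, -192, 0, 5, 0.7, 1.2, -192, 0, 5, 0.7, 1.2, -192, 0], "grip_force": 20}}

```text
t: 3.4
tcp_pos: [0.5051, -0.3185, 0.0711]
ee_rot: [0.638, 0.77, 0.0, 0.002]
contact_force: [-0.3, -0.2, -1.6]
grip_width: 0.0133
```

Call:
{"fn": "move_arm", "kwargs": {"plan": [5, 0, 0, 0, 0, 5, 0, 0, 0, 0, 5, 0, 0, 0, 0]}}

```text
t: 3.65
tcp_pos: [0.5046, -0.3185, 0.0705]
ee_rot: [0.638, 0.77, 0.0, 0.001]
contact_force: [0.1, -0.4, 3.0]
grip_width: 0.0136
```

Call:
{"fn": "move_arm", "kwargs": {"plan": [5, 0, 0, 40, 0, 5, 0, 0, 80, 0, 5, 0, 0, 120, 0, 5, 0, 25, 150, 0, 5, -5, 60, 175, 0, 5, -10, 95, 180, 0, 5, -15, 130, 180, 0, 5, -20, 170, 180, 0, 5, -24, 210, 180, 0, 5, -24, 245, 180, 0]}}

```text
t: 4.48
tcp_pos: [0.4784, -0.0706, 0.2497]
ee_rot: [0.638, 0.77, -0.0, -0.0]
contact_force: [-0.2, -0.0, -1.5]
grip_width: 0.0133
```

Call:
{"fn": "move_arm", "kwargs": {"plan": [5, 0, 20, 0, 0, 5, 0, 24, 0, 0, 5, 0, 24, 0, 0, 5, 0, 24, 0, 0]}}

```text
t: 4.82
tcp_pos: [0.4799, -0.0504, 0.2492]
ee_rot: [0.639, 0.77, -0.001, 0.0]
contact_force: [0.5, -0.9, -1.1]
grip_width: 0.0137
```

```bash
python3 - <<'E'
from h import *
f,K,C,st=cam('wrist')
print(st['t'],st['tcp_pos'],st['joint_pos'],st['contact_force'],st['grip_width'])
cv2.imwrite('pics/w2.png',f)
np.savez('w2.npz',f=f,K=K,C=C)
g,K,C,st=cam('scene'); cv2.imwrite('pics/s2.png',g)
E
```

```text
4.8167 [ 0.47989595 -0.05037054  0.24915396] [ 0.66872161  0.45506482 -0.88372765  1.84888414  0.40892332  1.03120491
  1.37487748] [ 0.46551757 -0.86952215 -1.08976093] 0.01370701833877967
```

View pics/w2.png

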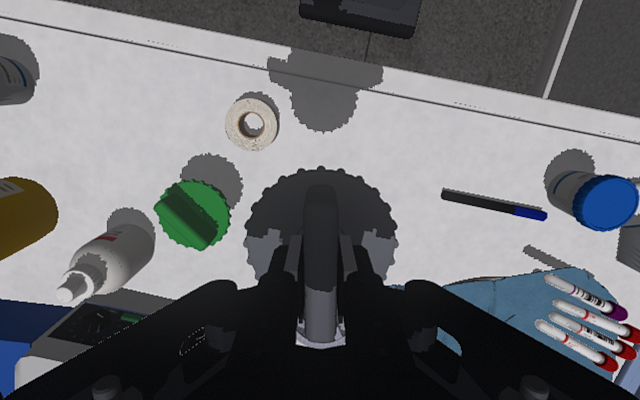

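View pics/s2.png

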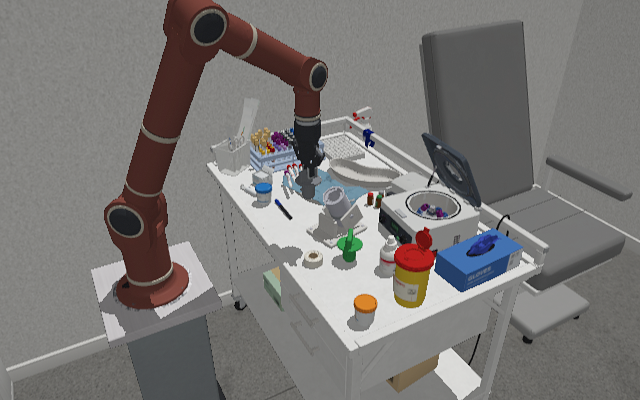

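```bash
python3 - <<'E'
import cv2
t=cv2.imread('pics/s2.png')
cv2.imwrite('pics/s2z.png',cv2.resize(t[150:260,280:390],None,fx=5.4,fy=5.4,interpolation=cv2.INTER_CUBIC))
t=cv2.imread('pics/top0.png')
cv2.imwrite('pics/az.png',cv2.resize(t[165:205,302:342],None,fx=14,fy=14,interpolation=cv2.INTER_CUBIC))
E
```

```text
(no output)
```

View pics/s2z.png

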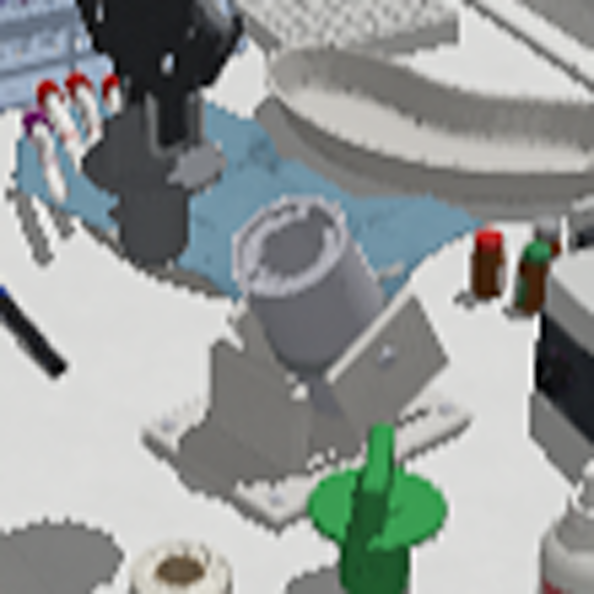

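View pics/az.png

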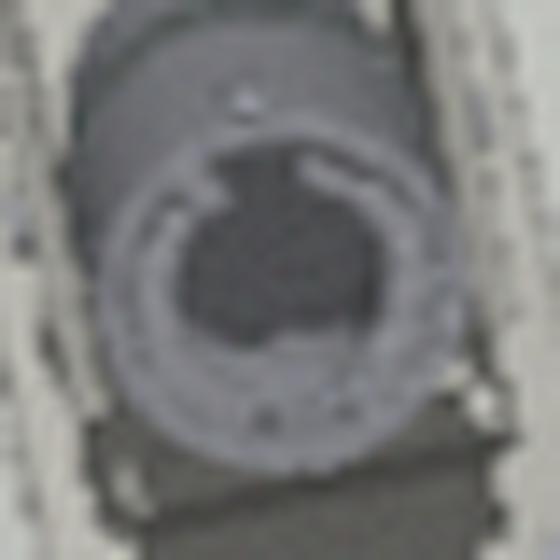

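```bash
python3 - <<'E'
from h import *
f,K,C,st=cam('top')
print(plane(K,C,(322.2-.5,186.3-.5),.144))
f2,K2,C2,st=cam('scene')
print(plane(K2,C2,(333.8,195.1),.144))
# projected rim check for candidate centres
import cv2
def rim(c,psi,K,C,r=.036):
    t=np.radians(27);z=np.array([-np.sin(t)*np.cos(psi),-np.sin(t)*np.sin(psi),np.cos(t)])
    x=np.array([np.cos(t)*np.cos(psi),np.cos(t)*np.sin(psi),np.sin(t)]);y=np.cross(z,x)
    P=np.array([proj(K,C,c+r*(np.cos(a)*x+np.sin(a)*y)) for a in np.linspace(0,6.283,73)])
    return P
c=np.array([.5805,-.0315,.144])
for K_,C_ in((K,C),(K2,C2)):
    P=rim(c,np.radians(10.5),K_,C_);print(P.min(0),P.max(0))
o=cv2.imread('pics/top0.png');P=rim(c,np.radians(10.5),K,C)
a=cv2.resize(o[165:205,302:342],None,fx=14,fy=14,interpolation=cv2.INTER_CUBIC)
cv2.polylines(a,[((P-[302,165]+.5)*14).astype(int)],1,(0,0,255));
s=cv2.imread('pics/s2.png');P=rim(c,np.radians(10.5),K2,C2)
b=cv2.resize(s[175:215,310:350],None,fx=14,fy=14,interpolation=cv2.INTER_CUBIC)
cv2.polylines(b,[((P-[310,175]+.5)*14).astype(int)],1,(0,0,255));
cv2.imwrite('pics/ov.png',cv2.resize(np.hstack([a,b]),None,fx=.7,fy=.7))
E
```

```text
[ 0.57774725 -0.02912796  0.144     ]
[ 0.58251115 -0.02855895  0.144     ]
[309.27561876 172.00030873] [335.78898915 197.24366433]
[322.99733544 186.72356931] [344.58677101 204.87584153]
```

View pics/ov.png

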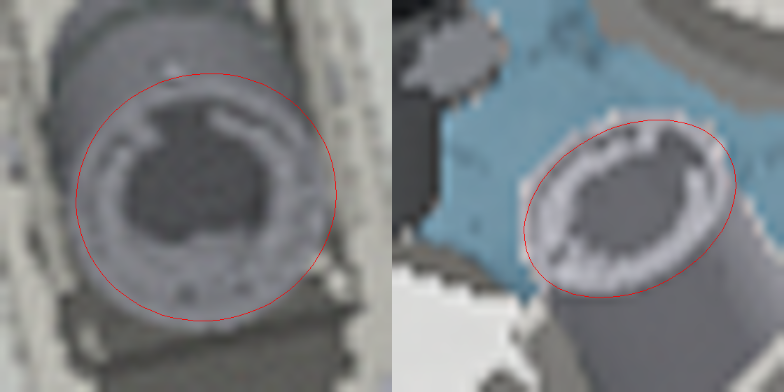

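Call:
{"fn": "move_arm", "kwargs": {"plan": [5, 30, 6, 0, -0.1, 5, 60, 12, 0, -0.2, 5, 85, 18, 0, -0.305, 5, 101, 21, 0, -0.305, 5, 101, 21, -15, -0.305, 5, 101, 21, -25, -0.305, 5, 101, 21, -25, -0.305, 5, 101, 21, -25, -0.305]}}

```text
t: 5.68
tcp_pos: [0.5799, -0.0293, 0.2233]
ee_rot: [0.748, 0.663, -0.001, -0.001]
contact_force: [0.5, -0.6, -0.8]
grip_width: 0.0135
```

```bash
cat > look.py <<'E'
from h import *
import sys
from scipy.spatial.transform import Rotation as R
n=sys.argv[1]
f,K,C,st=cam('scene'); g,K2,C2,_=cam('top'); w,_,_,_=cam('wrist')
print(st['t'],np.round(st['tcp_pos'],4),'q7',st['joint_pos'][6],'F',np.round(st['contact_force'],1),'T',np.round(st['ft_torque'],2),'w',st['grip_width'])
X=R.from_quat(st['ee_rot']).as_matrix();print('toolx yaw',np.degrees(np.arctan2(X[1,0],X[0,0])))
a=cv2.resize(f[130:230,270:390],None,fx=5,fy=5,interpolation=cv2.INTER_CUBIC)
cv2.imwrite(f'pics/{n}_s.png',a)
cv2.imwrite(f'pics/{n}_t.png',cv2.resize(g[140:220,275:371],None,fx=6,fy=6,interpolation=cv2.INTER_CUBIC))
cv2.imwrite(f'pics/{n}_w.png',w)
E
python3 look.py p1
```

```text
5.6833 [ 0.5799 -0.0293  0.2233] q7 1.0496218425937434 F [ 0.5 -0.6 -0.8] T [-0.02 -0.01 -0.05] w 0.013452433033787745
toolx yaw 83.12686408831665
```

View pics/p1_s.png

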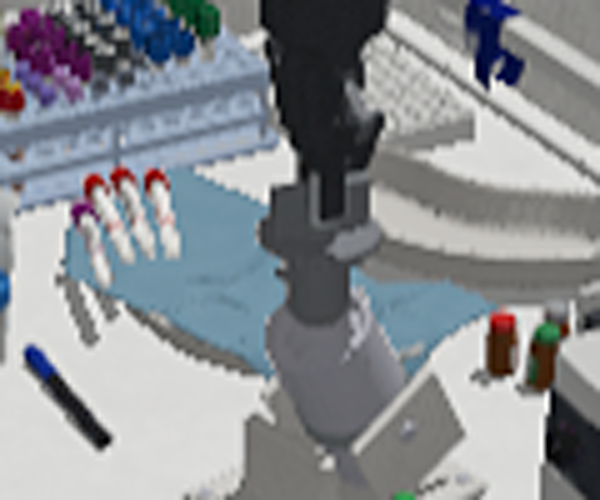

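View pics/p1_w.png

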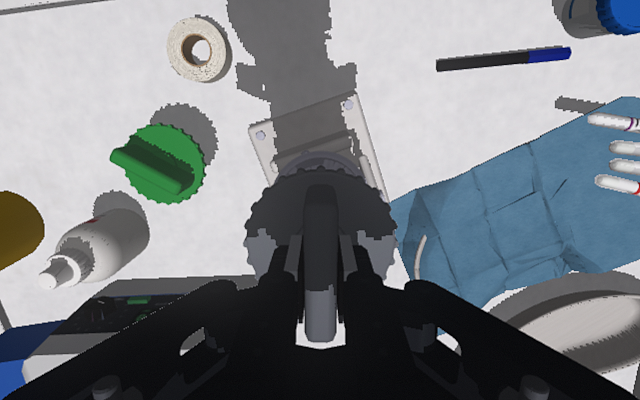

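Call:
{"fn": "move_arm", "kwargs": {"plan": [5, 1, 0, -10, 0, 5, 1, 0, -20, 0, 5, 1, 0, -24, 0, 5, 1, 0, -26, 0, 5, -2.5, -0.7, -27, 0, 5, -6, -1.4, -28, 0, 5, -10, -2, -28.5, 0, 5, -13, -2.7, -29, 0, 5, -13, -2.7, -29, 0]}}

```text
t: 6.58
tcp_pos: [0.5712, -0.0289, 0.1981]
ee_rot: [0.748, 0.664, 0.005, 0.002]
contact_force: [4.6, 0.7, 5.3]
grip_width: 0.0132
```

```bash
python3 look.py p2
```

```text
6.5833 [ 0.5712 -0.0289  0.1981] q7 1.025269547396003 F [4.6 0.7 5.3] T [ 0.23 -1.2   0.02] w 0.01318368144731902
toolx yaw 83.23759188305053
```

View pics/p2_s.png

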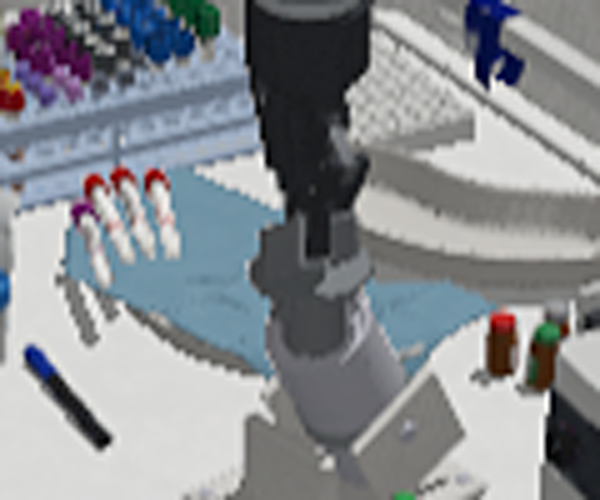

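Call:
{"fn": "move_arm", "kwargs": {"plan": [5, -3, -0.5, -1, 0, 5, -6, -1, -2, 0, 5, -9, -1.5, -4, 0, 5, -12, -2, -6, 0, 5, -14, -2.5, -8, 0, 5, -16, -3, -10, 0, 5, -16, -3, -11, 0, 5, -16, -3, -11, 0]}}

```text
t: 7.4
tcp_pos: [0.5636, -0.0284, 0.1961]
ee_rot: [0.747, 0.665, 0.014, 0.009]
contact_force: [3.8, 2.0, 35.2]
grip_width: 0.013
```

```bash
python3 look.py p3
```

```text
7.4 [ 0.5636 -0.0284  0.1961] q7 1.0151874627834416 F [ 3.8  2.  35.2] T [ 0.42 -1.33  0.05] w 0.012971877302828094
toolx yaw 83.32037661998248
```

View pics/p3_s.png

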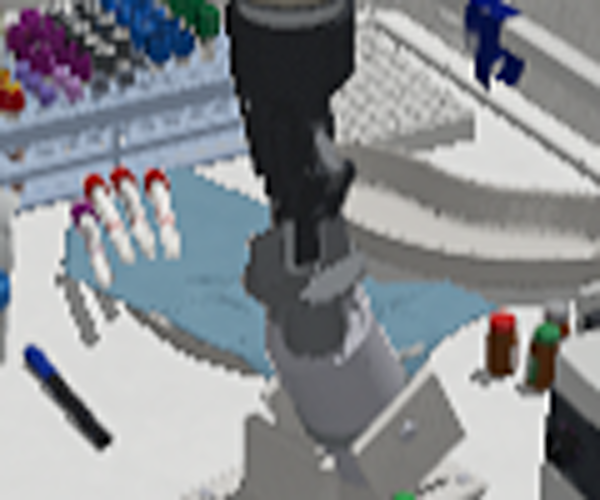

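View pics/p3_w.png

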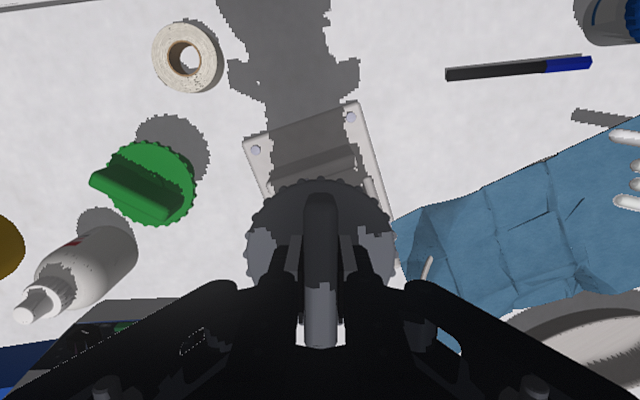

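Call:
{"fn": "move_arm", "kwargs": {"plan": [5, 0, 0, 4, 0, 5, -3, -0.5, 7, 0, 5, -7, -1.2, 8, 0, 5, -11, -2, 8, 0, 5, -15, -2.8, 7, 0, 5, -15, -2.8, 7, 0]}}

```text
t: 8.05
tcp_pos: [0.5397, -0.03, 0.1932]
ee_rot: [0.746, 0.666, 0.007, -0.001]
contact_force: [5.3, 6.4, 0.1]
grip_width: 0.0135
```

```bash
python3 look.py p4
```

```text
8.05 [ 0.5397 -0.03    0.1932] q7 1.0242809430535502 F [5.3 6.4 0.1] T [ 1.9  -1.4   0.22] w 0.013471432537570422
toolx yaw 83.5006458834771
```

View pics/p4_s.png

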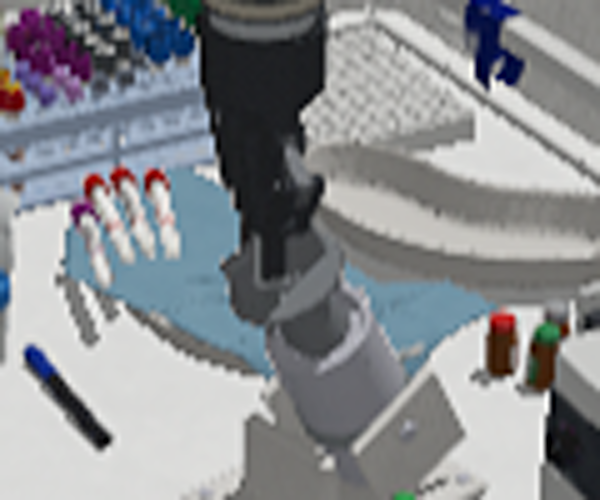

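Call:
{"fn": "move_arm", "kwargs": {"plan": [5, 4, 1, -1, 0, 5, 8, 2, -3, 0, 5, 11, 3, -5, 0, 5, 14, 3, -7, 0, 5, 16, 3, -9, 0, 5, 17, 3.4, -11, 0, 5, 18, 3.8, -13, 0, 5, 18, 3.8, -13, 0]}}

```text
t: 8.87
tcp_pos: [0.5521, -0.0276, 0.1778]
ee_rot: [0.746, 0.666, 0.0, -0.004]
contact_force: [-1.4, 5.8, -1.0]
grip_width: 0.0134
```

```bash
python3 look.py p5
```

```text
8.8667 [ 0.5521 -0.0276  0.1778] q7 1.0088379691583103 F [-1.4  5.8 -1. ] T [1.54 0.47 0.17] w 0.013409237960470635
toolx yaw 83.46259430168644
```

View pics/p5_s.png

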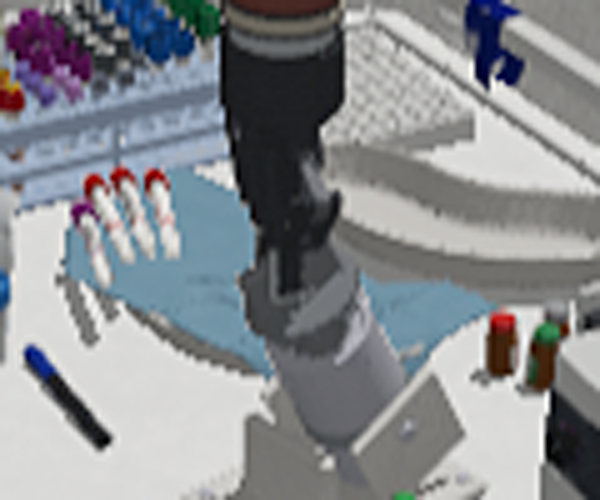

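View pics/p5_t.png

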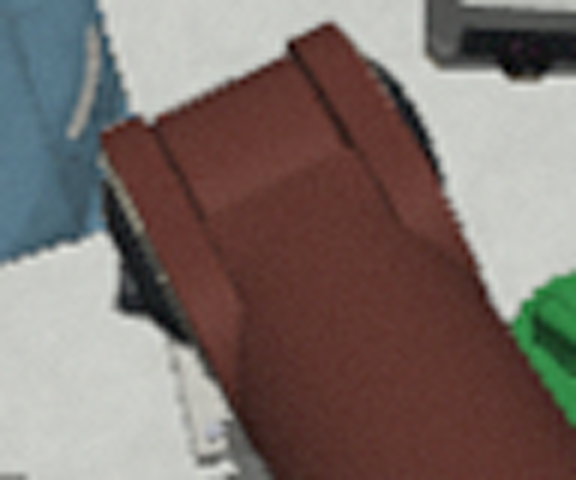

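Call:
{"fn": "move_arm", "kwargs": {"plan": [5, 1, 0, -2, 0, 5, 2, 0, -4, 0, 5, 3, 0, -6, 0, 5, 4, 0, -8, 0, 5, 4, 0, -8, 0]}}

```text
t: 9.43
tcp_pos: [0.5549, -0.0267, 0.1716]
ee_rot: [0.746, 0.666, -0.001, -0.005]
contact_force: [-6.6, 6.0, 11.1]
grip_width: 0.0134
```

```bash
python3 look.py p6
```

```text
9.4333 [ 0.5549 -0.0267  0.1716] q7 1.0026628434146796 F [-6.6  6.  11.1] T [1.61 1.73 0.2 ] w 0.01342337750607149
toolx yaw 83.4998344790725
```

View pics/p6_s.png

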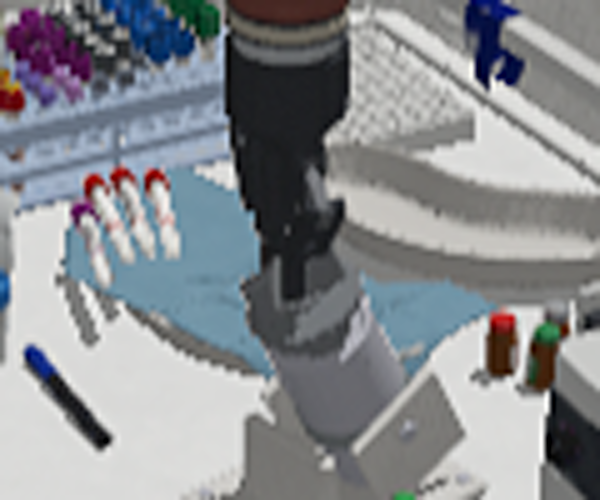

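View pics/p6_w.png

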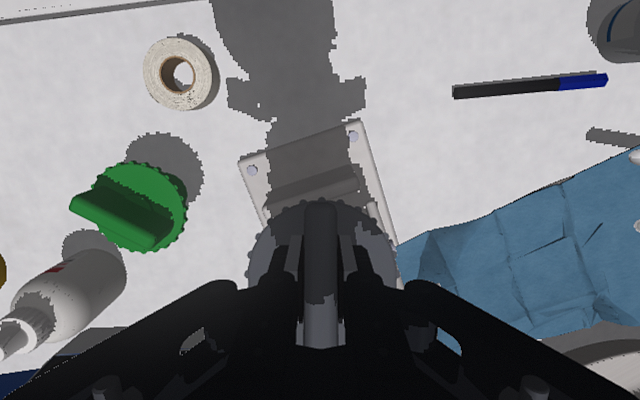

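Call:
{"fn": "move_arm", "kwargs": {"plan": [5, -1, 2, 1, 0, 5, -2, 3, 2, 0, 5, -2, 3, 2, 0, 16, -2, 3, 2, 0, 20, -2, 3, 3, 0, 24, -2, 2, 4, 0, 28, -2, 0, 5, 0, 28, -2, 0, 5, 0]}}

```text
t: 10.25
tcp_pos: [0.5574, -0.0344, 0.1755]
ee_rot: [0.749, 0.663, -0.0, 0.001]
contact_force: [-0.4, 1.1, -0.4]
grip_width: 0.0276
```

```bash
python3 look.py p7
```

```text
10.25 [ 0.5574 -0.0344  0.1755] q7 1.0063244594472063 F [-0.4  1.1 -0.4] T [ 0.04 -0.01  0.02] w 0.02764755735914111
toolx yaw 83.07511860850026
```

View pics/p7_s.png

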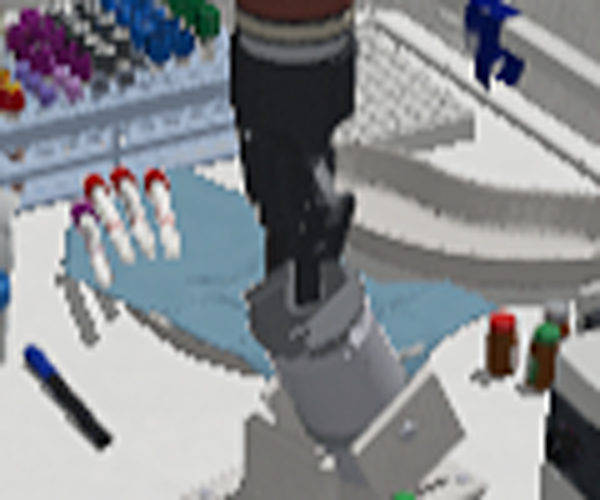

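View pics/p7_w.png

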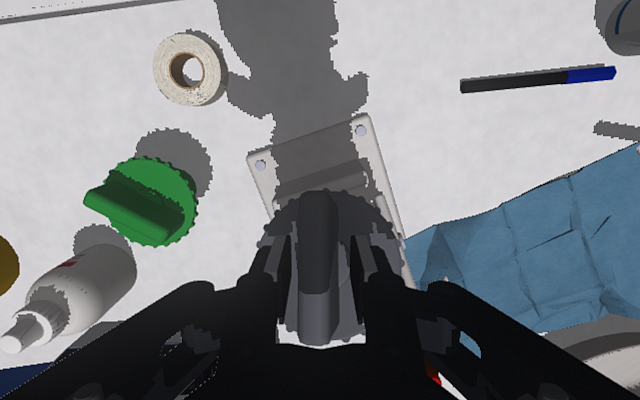

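```bash
cat > bar.py <<'E'
from h import *
M=np.array([.580,-.0295,.1445]);psi=np.radians(10.5);t=np.radians(27)
z=np.array([-np.sin(t)*np.cos(psi),-np.sin(t)*np.sin(psi),np.cos(t)])
x=np.array([np.cos(t)*np.cos(psi),np.cos(t)*np.sin(psi),np.sin(t)]);y=np.cross(z,x)
O=M-.005*z
def bar(al,s=0.,top=.063):
    a=np.radians(al);b=np.cos(a)*x-np.sin(a)*y
    c=O+z*(s+top); return c-.032*b,c+.032*b,b
E
python3 - <<'E'
from bar import *
f,K,C,st=cam('wrist')
for al in(5,10,16,22):
    a,b,_=bar(al);print(al,proj(K,C,a),proj(K,C,b))
cv2.imwrite('pics/p7wz.png',cv2.resize(f[170:360,230:420],None,fx=4,fy=4,interpolation=cv2.INTER_CUBIC)[:600])
E
```

```text
5 [306.11548851 195.37688856] [334.26270799 352.04530241]
10 [312.43518276 194.33117756] [327.29211189 352.81973779]
16 [320.12224667 193.80110288] [318.89776037 352.8767732 ]
22 [327.85292967 194.07302343] [310.56930587 351.99083183]
```

View pics/p7wz.png

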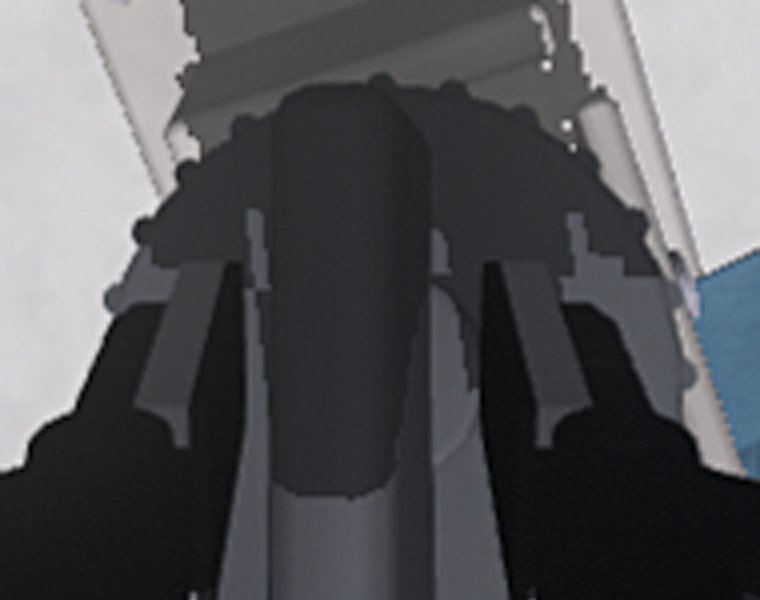

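Call:
{"fn": "move_arm", "kwargs": {"plan": [17, 0, 0, 0, 0, 17, 1, 0.5, 0, 0, 17, 1, 0.5, 0, 0.05, 17, 1, 0.5, 0, 0.1, 17, 1, 0.5, 0, 0.15, 17, 1, 0.5, 0, 0.2, 17, 1, 0.5, 0, 0.25, 17, 1, 0.5, 0, 0.3, 17, 1, 0.5, 0, 0.33, 17, 1, 0.5, 0, 0.33]}}

```text
t: 11.28
tcp_pos: [0.5581, -0.0324, 0.1752]
ee_rot: [0.628, 0.778, 0.0, -0.0]
contact_force: [0.0, 0.3, 1.1]
grip_width: 0.0169
```

```bash
python3 look.py p8
```

```text
11.2833 [ 0.5581 -0.0324  0.1752] q7 1.2768604039499092 F [0.  0.3 1.1] T [ 0.01 -0.08  0.03] w 0.016874976991593786
toolx yaw 102.12573278581571
```

View pics/p8_s.png

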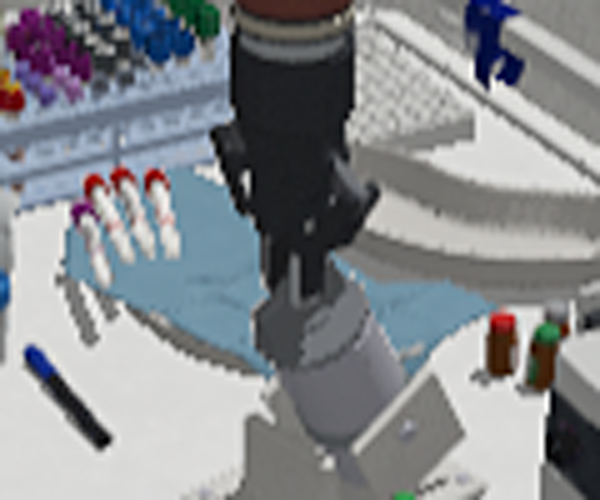

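View pics/p8_w.png

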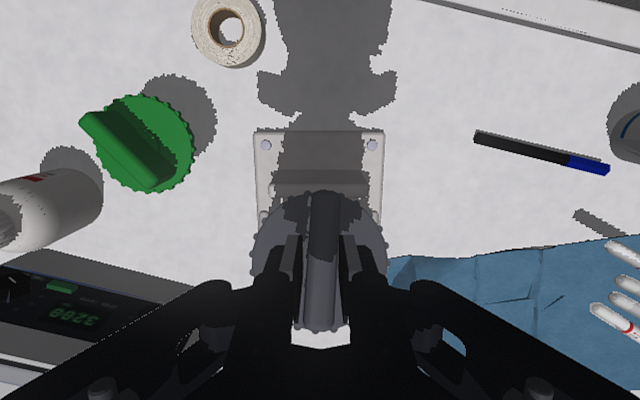

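```bash
python3 - <<'E'
from bar import *
f,K,C,st=cam('wrist')
for s in(0,-.013):
  for al in(0,5):
    a,b,_=bar(al,s);print(s,al,proj(K,C,a),proj(K,C,b))
cv2.imwrite('pics/p8wz.png',cv2.resize(f[170:350,230:420],None,fx=4,fy=4,interpolation=cv2.INTER_CUBIC)[:600])
E
```

```text
0 0 [321.34323767 191.56314854] [317.50271786 350.94942889]
0 5 [327.80743997 192.00838377] [310.41795214 350.4540077 ]
-0.013 0 [320.93739132 197.17483746] [317.40812016 342.66176483]
-0.013 5 [326.86487229 197.58332488] [310.96297437 342.211422  ]
```

View pics/p8wz.png

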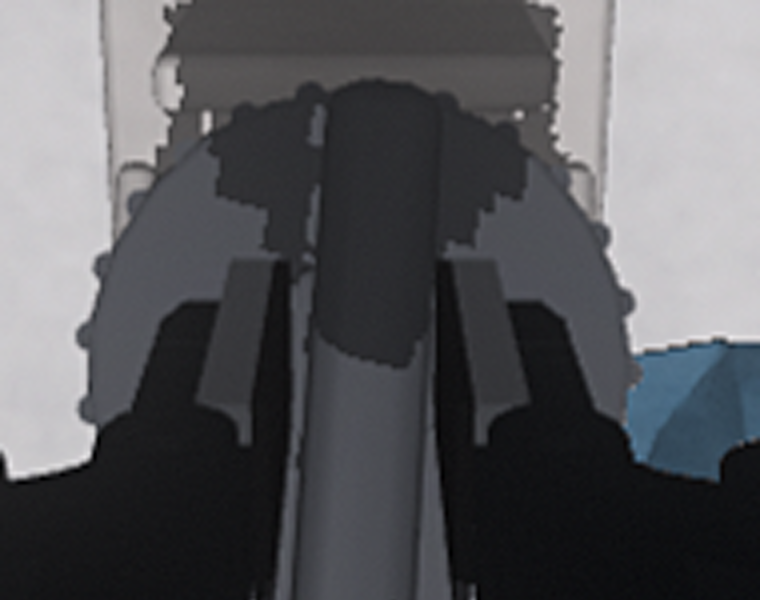

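```bash
python3 - <<'E'
from bar import *
f,K,C,st=cam('scene')
a=cv2.resize(f[165:225,305:365],None,fx=10,fy=10,interpolation=cv2.INTER_CUBIC)
for s,col in((0,(0,0,255)),(-.013,(0,255,0)),(-.018,(255,0,0))):
    for h in(.030,):
        c=O+z*(s+h);P=np.array([proj(K,C,c+.038*(np.cos(q)*x+np.sin(q)*y)) for q in np.linspace(0,6.283,73)])
        cv2.polylines(a,[((P-[305,165]+.5)*10).astype(int)],1,col)
cv2.imwrite('pics/p8ov.png',a)
E
```

```text
(no output)
```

View pics/p8ov.png

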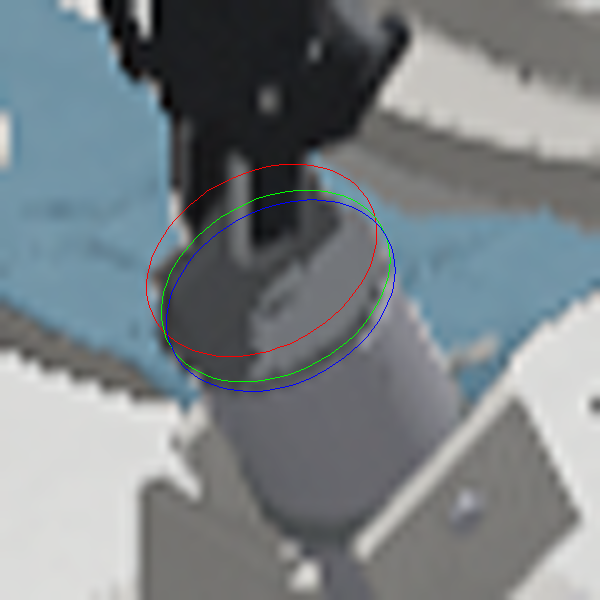

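Call:
{"fn": "move_arm", "kwargs": {"plan": [18, 3, 0, -3, -0.03, 18, 6, 0, -7, -0.06, 18, 6.5, 0, -8, -0.12, 18, 6.5, 0, -8, -0.19, 18, 6.5, 0, -8, -0.26, 18, 6.5, 0, -8, -0.33, 19, 6.5, 0, -8, -0.4, 19, 6.5, 0, -8, -0.47, 19, 6.5, 0, -8, -0.54, 19, 6.5, 0, -8, -0.54]}}

```text
t: 12.37
tcp_pos: [0.5646, -0.032, 0.1674]
ee_rot: [0.814, 0.581, 0.0, 0.0]
contact_force: [0.7, -0.1, -0.5]
grip_width: 0.0186
```

```bash
python3 look.py p9
```

```text
12.3667 [ 0.5646 -0.032   0.1674] q7 0.8276201864827443 F [ 0.7 -0.1 -0.5] T [ 0.03 -0.03 -0.02] w 0.01864862179506821
toolx yaw 71.1078100997892
```

View pics/p9_s.png

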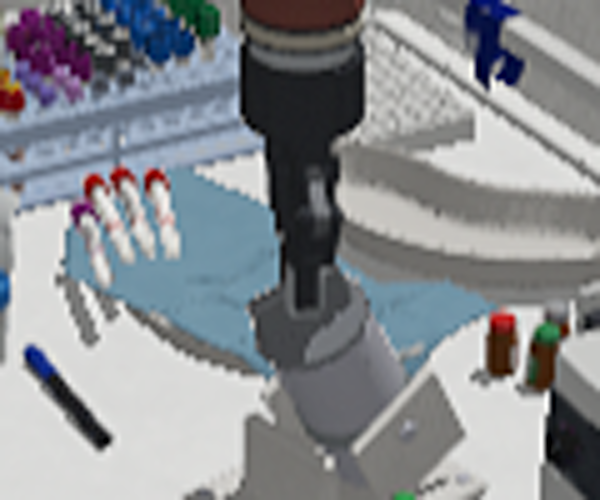

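View pics/p9_w.png

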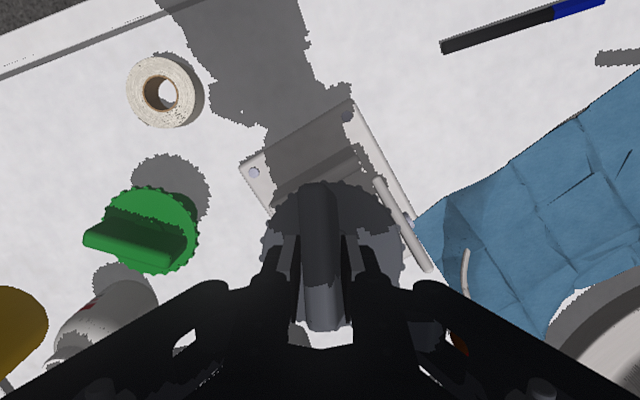

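Call:
{"fn": "move_arm", "kwargs": {"plan": [20, 0, 0, 0, -0.07, 20, 0, 0, 0, -0.14, 20, 0, 0, 0, -0.21, 21, 0, 0, -1, -0.28, 21, 0, 0, -1, -0.35, 21, 0, 0, -2, -0.42, 22, 1, 0, -2, -0.49, 22, 1, 0, -3, -0.56, 22, 1, 0, -3, -0.63, 22, 1, 0, -3, -0.7]}}

```text
t: 13.35
tcp_pos: [0.5647, -0.0318, 0.1653]
ee_rot: [0.964, 0.268, -0.001, -0.0]
contact_force: [-3.6, 0.1, 5.6]
grip_width: 0.022
```

```bash
python3 look.py q1
```

```text
13.35 [ 0.5647 -0.0318  0.1653] q7 0.2559045484356962 F [-3.6  0.1  5.6] T [0.15 0.64 0.23] w 0.021975942240966273
toolx yaw 31.032892519713016
```

View pics/q1_s.png

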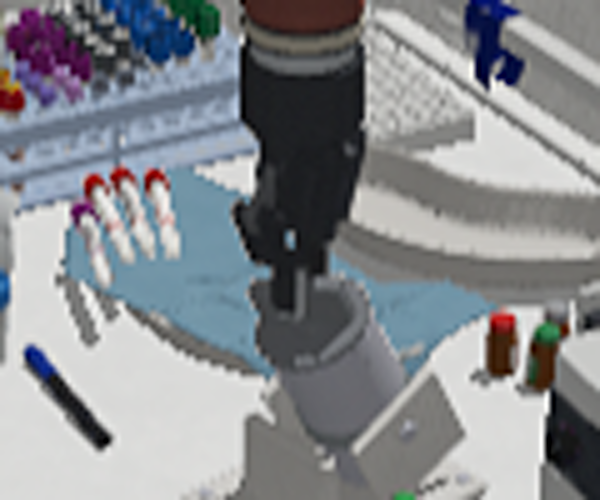

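View pics/q1_w.png

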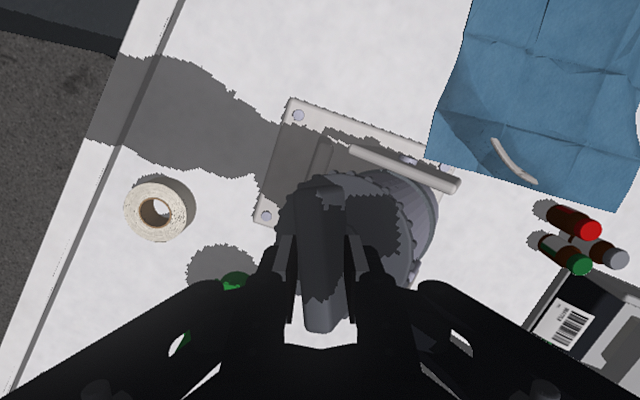

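Call:
{"fn": "move_arm", "kwargs": {"plan": [22, -1, 0, 4, 0, 22, -1, 0, 4, -0.06, 22, -1, 0, 4, -0.12, 22, -1, 0, 4, -0.18, 22, -1, 0, 4, -0.24, 22, -1, 0, 4, -0.3, 22, -1, 0, 4, -0.36, 22, -1, 0, 4, -0.36]}}

```text
t: 14.17
tcp_pos: [0.563, -0.0336, 0.1681]
ee_rot: [0.996, 0.091, -0.002, 0.001]
contact_force: [-4.1, -1.8, 2.9]
grip_width: 0.0218
```

```bash
python3 look.py q2
```

```text
14.1667 [ 0.563  -0.0336  0.1681] q7 -0.03245390298333585 F [-4.1 -1.8  2.9] T [-0.41  0.94  0.18] w 0.021824187810498552
toolx yaw 10.435499094867223
```

View pics/q2_w.png

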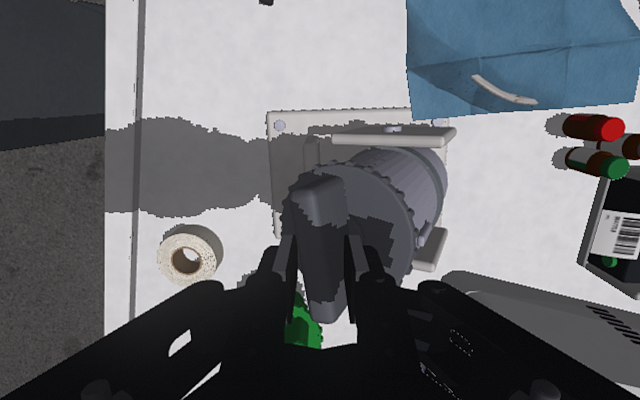

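```bash
python3 - <<'E'
from bar import *
f,K,C,st=cam('wrist')
for s in(-.017,):
  for al in(65,75,82,90):
    a,b,_=bar(al,s);print(s,al,proj(K,C,a),proj(K,C,b))
cv2.imwrite('pics/q2wz.png',cv2.resize(f[160:340,230:460],None,fx=3.4,fy=3.4,interpolation=cv2.INTER_CUBIC)[:600])
E
```

```text
-0.017 65 [290.79083712 194.70780224] [346.00833757 328.31926421]
-0.017 75 [301.24820554 191.90587037] [335.1815748 328.3823069]
-0.017 82 [309.175351   191.21272593] [327.53928754 327.28472912]
-0.017 90 [318.6806355  191.78292649] [318.88799733 324.9496628 ]
```

View pics/q2wz.png

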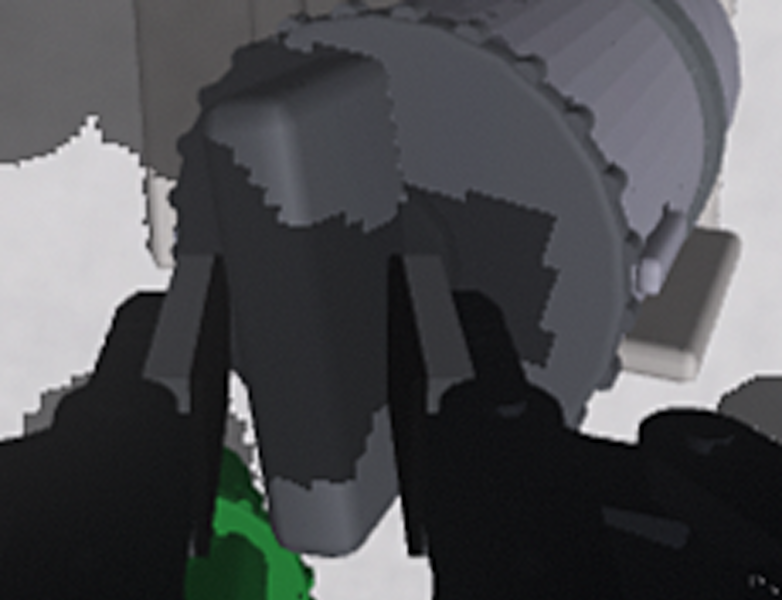

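View pics/q2_s.png

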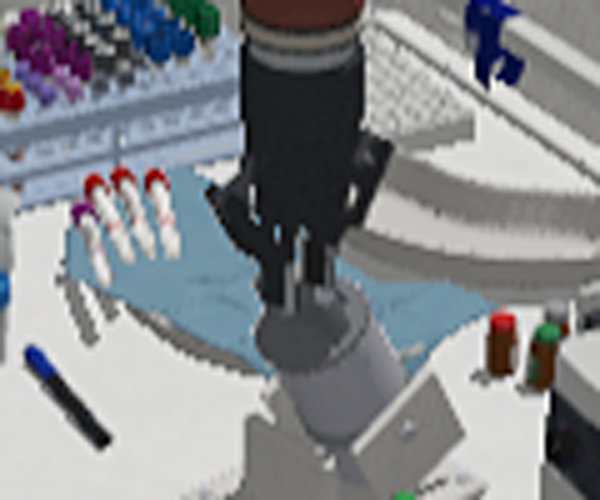

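Call:
{"fn": "move_arm", "kwargs": {"plan": [22, 0, 0, 1, -0.04, 22, 0, 0, 1.5, -0.08, 22, 0, 0, 1.5, -0.12, 22, 0, 0, 1.5, -0.16, 22, 0, 0, 1.5, -0.2, 22, 0, 0, 1.5, -0.2]}}

```text
t: 14.87
tcp_pos: [0.5638, -0.0332, 0.1694]
ee_rot: [1.0, -0.008, -0.001, 0.001]
contact_force: [-4.1, -2.0, 1.9]
grip_width: 0.0217
```

```bash
python3 look.py q3;python3 - <<'E'
from bar import *
f,K,C,st=cam('wrist')
for s in(-.018,):
  for al in(82,86,90,94):
    a,b,_=bar(al,s);print(s,al,proj(K,C,a),proj(K,C,b))
cv2.imwrite('pics/q3wz.png',cv2.resize(f[160:340,230:460],None,fx=3.4,fy=3.4,interpolation=cv2.INTER_CUBIC)[:600])
E
```

```text
14.8667 [ 0.5638 -0.0332  0.1694] q7 -0.1936263385846286 F [-4.1 -2.   1.9] T [-0.47  0.8   0.29] w 0.021742932193801974
toolx yaw -0.9662149467177175
-0.018 82 [293.51387486 194.09657445] [339.79337983 322.2831927 ]
-0.018 86 [297.79127453 193.32334152] [335.58948568 322.02147386]
-0.018 90 [302.241996   192.88781146] [331.3646054  321.48287734]
-0.018 94 [306.84447166 192.80076231] [327.13634824 320.67551293]
```

View pics/q3wz.png

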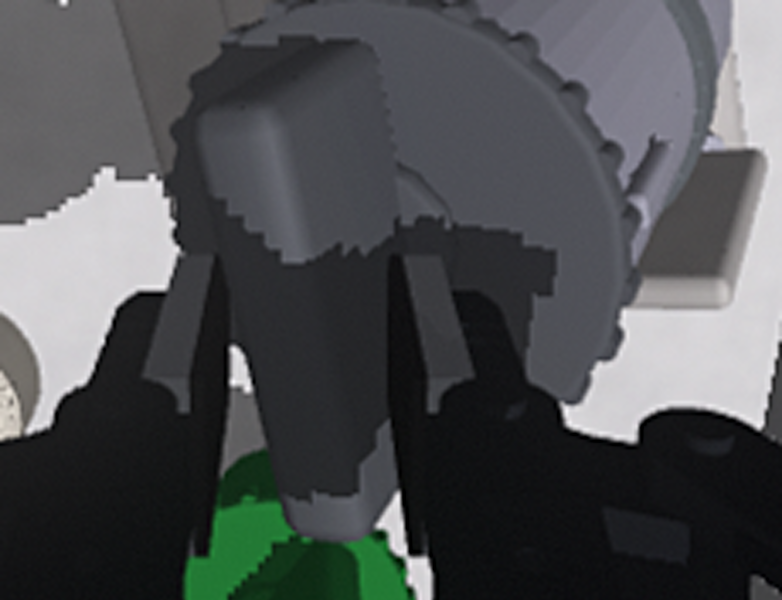

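Call:
{"fn": "move_arm", "kwargs": {"plan": [22, 0, 0, 0, -0.04, 22, 0, 0, 0, -0.08, 22, 0, 0, 0, -0.12, 22, 0, 0, 0, -0.12]}}

```text
t: 15.4
tcp_pos: [0.5639, -0.0339, 0.17]
ee_rot: [0.998, -0.068, -0.0, 0.002]
contact_force: [-5.6, -3.1, 3.9]
grip_width: 0.0219
```

```bash
python3 look.py q4;python3 - <<'E'
from bar import *
f,K,C,st=cam('wrist')
for s in(-.018,):
  for al in(82,86,90,94):
    a,b,_=bar(al,s);print(s,al,proj(K,C,a),proj(K,C,b))
cv2.imwrite('pics/q4wz.png',cv2.resize(f[160:340,230:460],None,fx=3.4,fy=3.4,interpolation=cv2.INTER_CUBIC)[:600])
E
```

```text
15.4 [ 0.5639 -0.0339  0.17  ] q7 -0.2905392440450253 F [-5.6 -3.1  3.9] T [-0.92  0.94  0.79] w 0.02187788923412511
toolx yaw -7.768306693496654
-0.018 82 [284.66033588 195.71053523] [346.60794532 317.82785338]
-0.018 86 [288.62909028 194.46131659] [342.52777859 317.99849374]
-0.018 90 [292.81261561 193.52575851] [338.39239945 317.89613316]
-0.018 94 [297.19227615 192.91731619] [334.21993066 317.5273387 ]
```

View pics/q4wz.png

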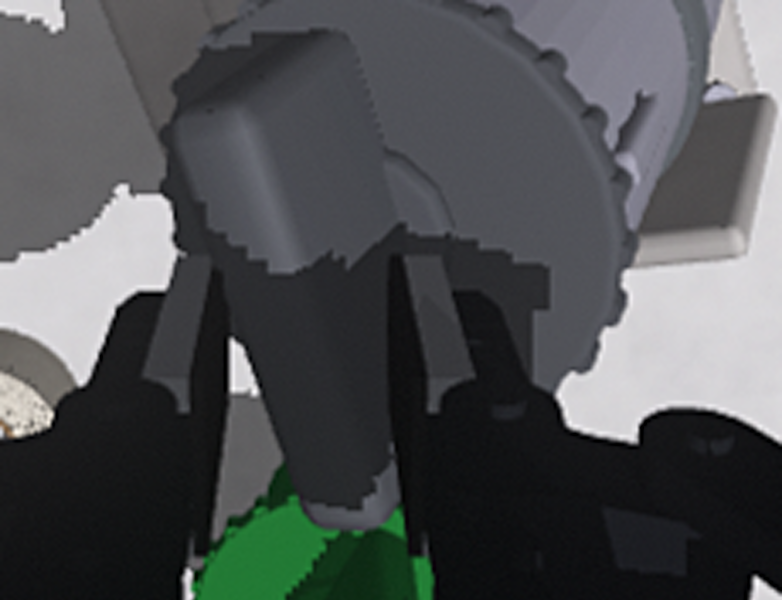

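Call:
{"fn": "move_arm", "kwargs": {"plan": [26, 0, 0, 1, 0.05, 30, 0, 0, 2, 0.1, 34, 0, 0, 3, 0.14, 36, 0, 0, 4, 0.14, 40, 0, 0, 12, 0.14, 40, 0, 0, 30, 0.14, 40, 0, 0, 60, 0.14, 40, 0, 0, 95, 0.14, 40, 0, -30, 120, 0.14, 40, 0, -65, 130, 0.14]}}

```text
t: 16.43
tcp_pos: [0.5679, -0.0932, 0.3058]
ee_rot: [1.0, 0.005, 0.006, -0.001]
contact_force: [0.8, -1.4, -1.1]
grip_width: 0.0403
```

Call:
{"fn": "move_arm", "kwargs": {"plan": [40, 0, -35, 0, 0, 40, 0, -70, 0, 0, 40, 0, -105, 0, 0, 40, 0, -140, 0, 0, 40, 0, -160, 0, 0, 40, 0, -160, 0, 0]}}

```text
t: 16.93
tcp_pos: [0.5636, -0.265, 0.2998]
ee_rot: [1.0, -0.004, 0.001, 0.002]
contact_force: [-0.5, 0.3, 0.7]
grip_width: 0.0402
```

```bash
python3 look.py r1; python3 - <<'E'
from bar import *
for nm,(u0,v0,n,k) in dict(scene=(305,165,60,10),top=(297,155,50,12)).items():
    f,K,C,st=cam(nm)
    a=cv2.resize(f[v0:v0+n,u0:u0+n],None,fx=k,fy=k,interpolation=cv2.INTER_CUBIC)
    cv2.imwrite(f'pics/r1_{nm}.png',a)
    c=O+z*(-.018+.030);P=np.array([proj(K,C,c+.038*(np.cos(q)*x+np.sin(q)*y)) for q in np.linspace(0,6.283,73)])
    cv2.polylines(a,[((P-[u0,v0]+.5)*k).astype(int)],1,(255,0,0))
    cc,b,_=bar(90,-.018); cv2.line(a,*[tuple(int(q) for q in (proj(K,C,p)-[u0,v0]+.5)*k) for p in(cc,b)],(0,0,255))
    cv2.imwrite(f'pics/r1_{nm}o.png',a)
    cv2.imwrite(f'pics/r1_{nm}f.png',f)
E
```

```text
16.9333 [ 0.5636 -0.265   0.2998] q7 0.263525953468433 F [-0.5  0.3  0.7] T [-0.01  0.01  0.01] w 0.04017979793770818
toolx yaw -0.5131646808543208
```

View pics/r1_sceneo.png

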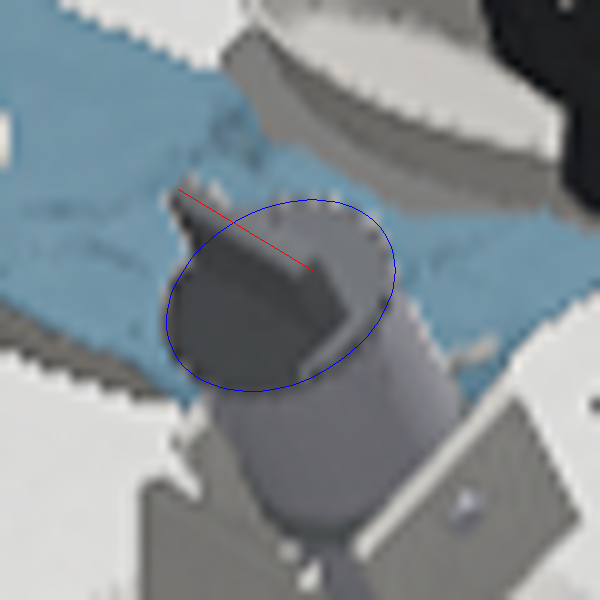

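View pics/r1_topo.png

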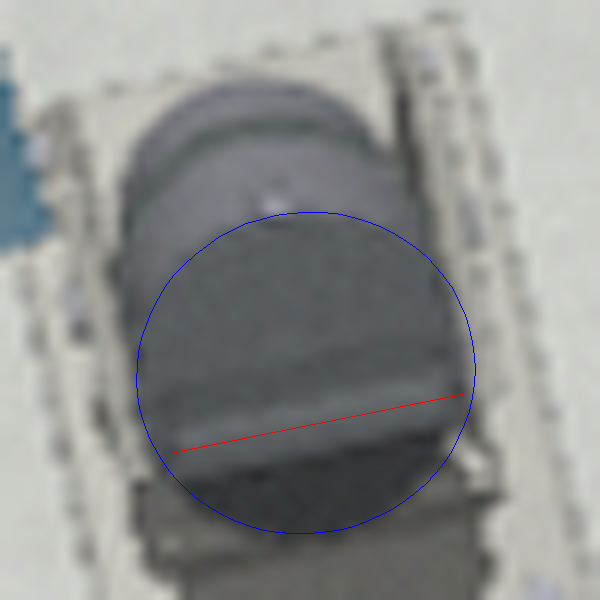

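View pics/r1_topf.png

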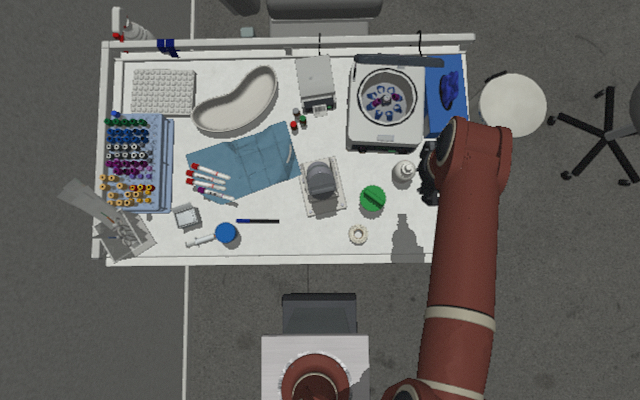

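Call:
{"fn": "move_arm", "kwargs": {"plan": [40, 0, 40, 0, 0, 40, 0, 80, 0, 0, 40, 0, 120, 0, 0, 40, 0, 160, 0, 0, 40, 5, 190, 0, 0, 40, 5, 200, 0, 0, 40, 5, 200, 0, 0, 40, 5, 200, 0, 0]}}

```text
t: 17.85
tcp_pos: [0.5695, -0.0571, 0.3001]
ee_rot: [1.0, 0.002, 0.0, 0.001]
contact_force: [-0.1, -1.8, 0.5]
grip_width: 0.0397
```

```bash
python3 - <<'E'
from bar import *
f,K,C,st=cam('wrist');print(st['t'],st['tcp_pos'])
c=proj(K,C,bar(90,-.018)[0]);print(c)
for al in (84,87,90,93):
    a,b,_=bar(al,-.018);d=proj(K,C,b)-proj(K,C,a);print(al,proj(K,C,a),proj(K,C,b),np.degrees(np.arctan2(d[1],d[0])))
u0,v0=240,100
a=cv2.resize(f[v0:v0+150,u0:u0+180],None,fx=4,fy=4,interpolation=cv2.INTER_CUBIC)
cv2.imwrite('pics/v1.png',a)
E
```

```text
17.85 [ 0.56948598 -0.05708586  0.30006993]
[304.03646676 118.3743656 ]
84 [300.44755634 119.20045316] [322.27692689 195.49766183] 74.03366121394966
87 [302.22292392 118.73277564] [320.5367121  195.70409114] 76.6164599442555
90 [304.03646676 118.3743656 ] [318.78343469 195.81015472] 79.21763438417065
93 [305.88307416 118.1273517 ] [317.02156176 195.81648426] 81.84096073565344
```

View pics/v1.png

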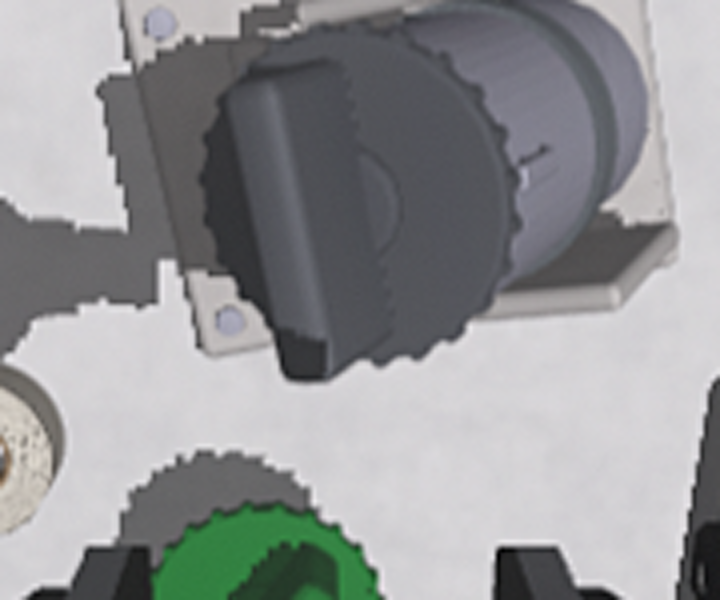

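```bash
python3 -c "
from workcell import manip
print(manip.close_job(), manip.observe()['t'])"
```

```text
the job is handed in; nothing more can be done
the job is handed in; nothing more can be done
```

The canister is closed: the grey plug is fully home and released, and I handed the job in at about 18 s of the 45 s allowed.

**What I did, in order:**
- **Setting:** I gripped the plug by its bar and tilted it into the leaning bore. I then let go with the lugs on the crest and the bar about 16° clockwise of the thread start. It stayed there, leaning about 3°.
- **Backing off:** I turned it anticlockwise with loose jaws until it dropped. In the scene camera the flange then matched the outline expected for a 13 mm drop.
- **Running in:** I turned it clockwise with loose jaws. The turning moment stayed under 0.3 N m until the end stop, where it rose to about 0.8 N m. Then I opened the jaws and lifted away.

**Final checks:**
- **Flange:** it matches the home outline in the scene and top views, with no visible gap at the rim.
- **Bar:** it lies across the canister at about 89° by the wrist camera. The coarser top view suggested about 88°, and an earlier estimate while still in the jaws gave about 91.5°; I put the spread down to measuring error.
- **Robot:** it is clear of everything.
- **Other things:** nothing else on the table looked moved in the top view, though the arm hid the bottle's surroundings, the red bin and the right-hand cup.

One thing did not go cleanly. While tilting the plug in, it pressed on the mouth with a peak reading of about 35 N upwards on the tool. I raised the tool and tilted the plug further, and after that it went in with light force.

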